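# Line up the busts by height on the display board

### The job

Line up the four little busts on the display board in order of height: one upright in the middle of each cork pad, the tallest next to the red block and the shortest at the other end. Do not let any of them fall over, and leave the blue brush pot where it stands.

Things in the scene. Friction and masses are not known exactly. Their poses are not given: they have to be found in the camera images.
- bust_tallest: white plaster bust on a mid-brown wooden base, loose, 138 mm tall, standing upright. Origin: centre of the underside of its base; z up, face towards its -x. Base 69 mm square and 18 mm thick; round shoulders 62 mm across, ending 61 mm above the underside; thin neck above; round head 39 mm across with upright sides from 94 to 121 mm above the underside (grip it here, from any side).
- bust_second: orange-brown terracotta bust on a pale wooden base, loose, 120 mm tall, standing upright. Origin: centre of the underside of its base; z up, face towards its -x. Base 60 mm square and 16 mm thick; round shoulders 54 mm across, ending 53 mm above the underside; thin neck above; round head 34 mm across with upright sides from 82 to 106 mm above the underside (grip it here, from any side).
- bust_third: green painted bust on a dark steel base, loose, 102 mm tall, standing upright. Origin: centre of the underside of its base; z up, face towards its -x. Base 51 mm square and 13 mm thick; round shoulders 46 mm across, ending 45 mm above the underside; thin neck above; round head 29 mm across with upright sides from 69 to 90 mm above the underside (grip it here, from any side).
- bust_shortest: dark metal bust on a white base, loose, 84 mm tall, standing upright. Origin: centre of the underside of its base; z up, face towards its -x. Base 42 mm square and 11 mm thick; round shoulders 38 mm across, ending 37 mm above the underside; thin neck above; round head 24 mm across with upright sides from 57 to 74 mm above the underside (grip it here, from any side).
- pad_1: pad 1 of 4, counted along the board from the robot's right (-y end) to its left (+y end): round cork disc, 80 mm across, 3 mm thick, fixed on a dark brown board (18 mm thick, 120 by 500 mm). Origin: centre of its underside, on the board's top; its y axis runs along the row towards the next higher pad, its x axis across the board. Pads stand 100 mm apart in a straight row.
- pad_2: pad 2 of 4, counted along the board from the robot's right (-y end) to its left (+y end): round cork disc, 80 mm across, 3 mm thick, fixed on a dark brown board (18 mm thick, 120 by 500 mm). Origin: centre of its underside, on the board's top; its y axis runs along the row towards the next higher pad, its x axis across the board. Pads stand 100 mm apart in a straight row.
- pad_3: pad 3 of 4, counted along the board from the robot's right (-y end) to its left (+y end): round cork disc, 80 mm across, 3 mm thick, fixed on a dark brown board (18 mm thick, 120 by 500 mm). Origin: centre of its underside, on the board's top; its y axis runs along the row towards the next higher pad, its x axis across the board. Pads stand 100 mm apart in a straight row.
- pad_4: pad 4 of 4, counted along the board from the robot's right (-y end) to its left (+y end): round cork disc, 80 mm across, 3 mm thick, fixed on a dark brown board (18 mm thick, 120 by 500 mm). Origin: centre of its underside, on the board's top; its y axis runs along the row towards the next higher pad, its x axis across the board. Pads stand 100 mm apart in a straight row.
- red_block: red block 50 x 30 x 30 mm, fixed at one end of the board, 75 mm beyond the end pad's centre (either end; a grey block of the same size sits at the other). It marks the end for the tallest bust. Origin: centre of its underside, on the board's top.
- brush_pot: bystander: blue ceramic pot 72 mm across, 90 mm tall, with brushes reaching 180 mm high; origin: centre of its underside.

How it is judged:
By the outcome, as a careful person would: the job done as asked, in the order asked, and still so for the second after the job is handed in, with the robot touching nothing.
It also fails if it takes over 109 s, if anything falls off the work surface, if the arm or the gripper's body presses on something with over 40 N, if the wrist force passes 120 N, or if a joint passes its speed limit or range.

### The arm

A 6-joint arm with a two-finger parallel gripper is mounted at the origin on the work surface. World frame = base frame: x ahead of the robot, y to its left, z up, the work surface at z = 0. Lengths are in mm, angles in rad, forces in N, time in s.
With the tool pointing down it reaches from about 350 to 775 mm from the base axis. Payload 7.3 kg.
Tool frame: the origin (TCP) lies at the very end of the fingers, on their centre line; the grasp point (between the pads) lies bot.grip_point_offset behind it (bot.grip_point_offset is the distance from the TCP to the grasp point, in mm); z points along the fingers, y is the line along which they close (so a half turn about z gives the same grasp; the last joint's range is limited). The gripper opens to 92 mm and grips with 3 to 60 N. Pads are 19 mm wide; open, the fingers measure 130 mm over their backs; the gripper's body (75 mm by 190 mm) begins 47 mm behind the grasp point.
Start: joints at [1.067, 0.342, 1.524, -0, 1.275, -0.146], TCP at [183.849, 491.777, 226.741] pointing down, gripper open.
Joint ranges: [-2.53, 2.53], [-0.77, 2.02], [0.04, 2.7], [-1, 4.14], [0.28, 2.66], [-3.11, 3.11]. Speed limits (rad/s): [2.57, 2.57, 3.14, 3.14, 3.14, 3.14].

### API

Orientations are given as [roll, pitch, yaw] about the fixed x, y, z axes, in that order (R = Rz(yaw) Ry(pitch) Rx(roll)).
In Python, from plant import bot gives the robot as it stands. The module is installed in compiled form; this text tells all that it offers.
- The arm moves only by the tool carry_out, never from a script. Its argument "plan" is a list of rows, each an object of numbers: "tx", "ty", "tz": the shift along the world's x, y, z in mm; "rx", "ry", "rz": the turn, a rotation vector about the world's x, y, z in rad. A call has 1 to 12 rows; each row shifts and turns the commanded pose from where the row before left it; what a row does not reach is not made up. A row lasts 1/10 s, in which the tool goes at most 50 mm and 8.59 degrees, less where a joint would pass 70% of its speed; a pose out of reach is approached as far as the arm can. A call with a gripper value outside its range is refused whole. "gripper" is the closure, from 0 (fully open) to 1 (shut), set as the call begins (left out, the last holds). The fingers move at their own pace and stop on an object; the grip force is fixed at half the most. Time passes only in rows, so rows that do not move let the fingers close. It gives the time, the measured TCP pose, the force, the opening and the grip force at its end, in the units of the state.
- bot.get_obs(): the state, without advancing time (a new reading comes with each control period).
- bot.capture(name): name is "scene" or "top" or "wrist"; returns the picture (480x640x3 uint8, red, green, blue); there is no depth.
- bot.camera_model(name): a dict with "camera_matrix" (3x3 intrinsics, pixels), "R" (3x3) and "t" (3): a world point X has camera coordinates R X + t. Camera axes: x right, y down, z forward; pixel columns grow to the right and rows downward; lengths in mm; the calibration is good to about 2 mm. A picture is of the moment at which its call begins: read the wrist's pose just before it. camera_model takes no time and is no camera call; for the wrist camera it gives the pose at the moment of the call.
- bot.close_job(): hands the job in; it is judged then, once.
The state is a dict: "time": time; "joint_positions": joint angles; "dq": joint speeds; "tau": joint torques, N m; "tool_pos": TCP position; "tcp_rot": TCP orientation; "contact_force": force on the tool from outside, world axes, zero at the start; "moment": the same for the moment, N m; "grip_width": finger opening in mm; "finger_force": force on a finger pad.
Only numpy, scipy, OpenCV 4.12 (cv2) and the standard library are available. Lean on these libraries where they do the work, as an engineer would, in place of code of your own. Each camera call takes 0.05 s, during which the arm holds its last target. There are 200 camera calls.

## Working session

There is one attempt and no reset: what is moved stays moved. The work goes in short steps, Python scripts to look and compute and a tool call to move; the robot and the scene stay as the last step left them, time stands still between calls to the robot, and variables do not carry over. Pictures are saved under pics/ and viewed, at most 14 in all, crops included, and the job is handed in when it is done.

Besides the shell and the picture viewer there is one more tool, called after "Emit:" by a JSON object that holds its "api" and its "payload", one argument or row to a line. carry_out: Moves the arm, as the interface text tells. Its arguments: {"type":"object","properties":{"plan":{"type":"array"},"gripper":{"type":"number"}},"required":["plan"]}

```bash
mkdir -p pics
python3 - <<'E'
from plant import bot
import cv2
for n in("scene","top"):
    cv2.imwrite(f"pics/{n}0.png",bot.capture(n)[:,:,::-1]); m=bot.camera_model(n); print(n,m)
o=bot.get_obs(); print(o, bot.grip_point_offset)
E
```

```text
scene {'camera_matrix': array([[563.04201767,   0.        , 324.87944256],
       [  0.        , 563.04201767, 229.44572439],
       [  0.        ,   0.        ,   1.        ]]), 'R': array([[-0.47288322,  0.88086188,  0.02153623],
       [ 0.59716773,  0.33836512, -0.72725494],
       [-0.64789826, -0.33104591, -0.68602948]]), 't': array([ 195.77877044, -328.7112367 , 1476.05407118])}
top {'camera_matrix': array([[541.0300157 ,   0.        , 322.14396233],
       [  0.        , 541.0300157 , 244.10031497],
       [  0.        ,   0.        ,   1.        ]]), 'R': array([[ 0.02747524, -0.99951414,  0.01471704],
       [-0.98094461, -0.02979169, -0.1919899 ],
       [ 0.19233507, -0.00916164, -0.98128655]]), 't': array([  64.56810298,  561.54528665, 1059.95332587])}
{'time': 0.1, 'joint_positions': array([ 1.06699467e+00,  3.42650546e-01,  1.52491105e+00, -6.33001653e-05,
        1.27539698e+00, -1.45963892e-01]), 'dq': array([-1.13112700e-03, -9.08400166e-04, -1.81185521e-03, -1.09813694e-05,
        2.25048751e-04,  5.90631764e-05]), 'tau': array([ 1.26410134e-03, -4.32006276e+01, -2.44695675e+01,  7.19246780e-02,
        5.27190662e-02, -9.01962426e-05]), 'tool_pos': array([183.68490097, 491.43315584, 226.11940106]), 'tcp_rot': array([-3.14023245e+00, -1.38779559e-04,  2.78377326e+00]), 'contact_force': array([-0.14193204,  0.48745598,  0.35332814]), 'moment': array([ 0.03765885, -0.00976884,  0.00819236]), 'finger_force': 0.0, 'grip_width': 91.38414317235157} 18.8
```

View pics/scene0.png

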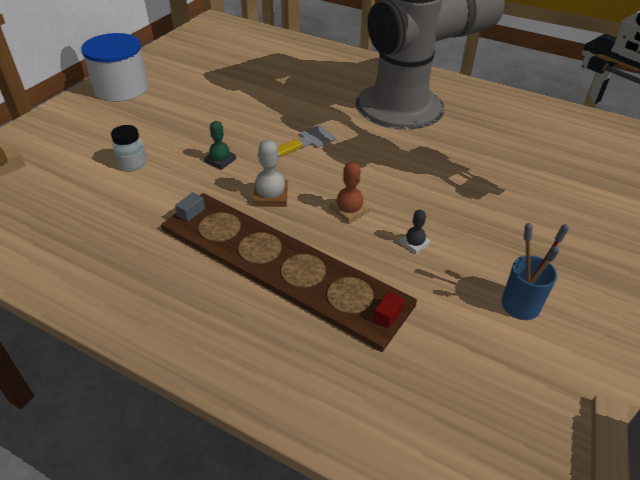

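View pics/top0.png

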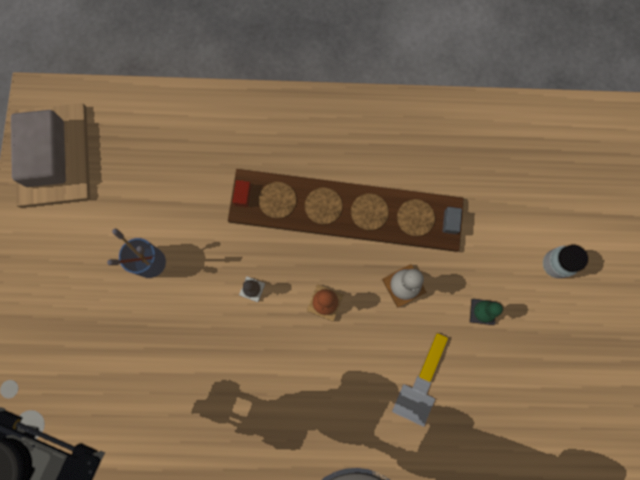

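The red block is at the left end of the row in the top view (240,192), the +y end, and grey is at (452,220). So the tallest goes to pad_4 at (277,200) and the shortest to pad_1 at (416,217). The busts stand at about (251,289) dark, (324,301) terracotta, (406,284) white and (486,311) green, with the pot at (141,258). I'll enlarge for exact pixels.

Run:
```python
import cv2
a=cv2.imread("pics/top0.png")
def z(im,x,y,w,h,s,n):
    c=cv2.resize(im[y:y+h,x:x+w],None,fx=s,fy=s,interpolation=cv2.INTER_CUBIC)
    for i in range(0,w,20): cv2.putText(c,str(x+i),(i*s,8),0,.33,(255,255,255),1); cv2.line(c,(i*s,10),(i*s,16),(255,255,255),1)
    for i in range(0,h,20): cv2.putText(c,str(y+i),(0,i*s+4),0,.33,(255,255,255),1)
    cv2.imwrite(n,c)
z(a,225,255,290,80,2 if 0 else 2,"pics/x.png")
z(a,230,260,140,70,5,"pics/c1.png"); z(a,375,255,140,80,5,"pics/c2.png")
```

```text
(no output)
```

View pics/c1.png

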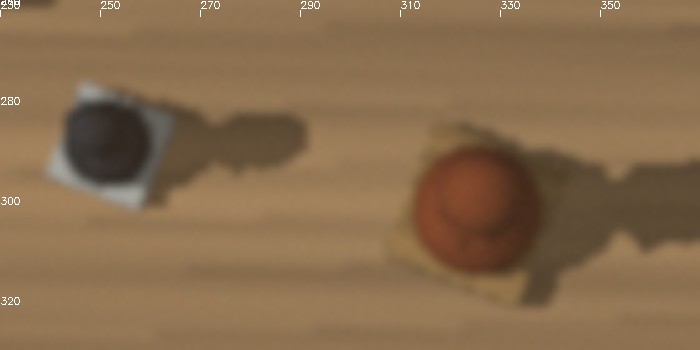

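View pics/c2.png

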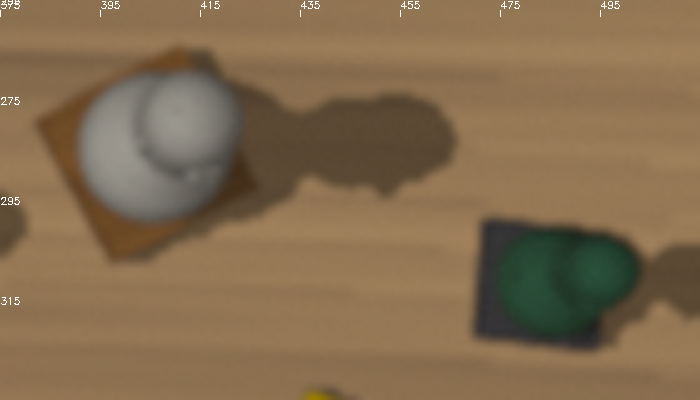

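Dark shoulders are at (251.4,288.4), with base-top centre (252,289.2). Terracotta base is (326.2,302.8) with head (325,299.6). White base is (404.6,286) with head (413,278.4). Green base is (483,311.8) with head (494.4,309). Next come world positions, with the pads by colour.

```bash
cat > h.py <<'E'
import numpy as np, cv2
from plant import bot
def ray(n,uv,z,m=None):
    m=m or bot.camera_model(n)
    d=m["R"].T@np.linalg.inv(m["camera_matrix"])@np.r_[uv,1.]; c=-m["R"].T@m["t"]
    return (c+d*(z-c[2])/d[2])
def proj(n,X,m=None):
    m=m or bot.camera_model(n); p=m["camera_matrix"]@(m["R"]@np.array(X,float)+m["t"]); return p[:2]/p[2]
E
python3 - <<'E'
from h import *
np.set_printoptions(precision=1,suppress=True)
print("cam",-bot.camera_model("top")["R"].T@bot.camera_model("top")["t"])
P={"short":((252,289.2),11,(251.4,288.4),24),"second":((326.2,302.8),16,(325,299.6),96),"tall":((404.6,286),18,(413,278.4),112),"third":((483,311.8),13,(494.4,309),84)}
for k,(b,zb,h,zh) in P.items():
    X=ray("top",b,zb); print(k,X,ray("top",h,zh)[:2], "r",np.hypot(*X[:2]))
    X[2]=0; T=X.copy(); T[2]={"short":74,"second":106,"tall":121,"third":90}[k]; print("   scene base/head px",proj("scene",X),proj("scene",T))
print("pot",ray("top",(141,275),0))
for n,roi in(("top",(255,175,440,245)),("scene",(190,205,380,320))):
    a=cv2.imread(f"pics/{n}0.png"); x0,y0,x1,y1=roi; c=a[y0:y1,x0:x1]
    hsv=cv2.cvtColor(c,cv2.COLOR_BGR2HSV)
    m=cv2.morphologyEx(((hsv[...,2]>95 if n=="scene" else hsv[...,2]>85)*255).astype(np.uint8),cv2.MORPH_CLOSE,np.ones((3,3)))
    cs,_=cv2.findContours(m,0,1)
    for q in cs:
        if 300<cv2.contourArea(q)<3000:
            e=cv2.fitEllipse(q); u=(e[0][0]+x0,e[0][1]+y0); print(n,np.array(u),np.array(e[1]),ray(n,u,21))
E
```

```text
cam [ 345.2   91.  1147. ]
short [466.9 225.1  11. ] [467.1 224.9] r 518.2725796823647
   scene base/head px [413.6 242.9] [418.8 214.6]
second [442.4  68.5  16. ] [441.7  72.6] r 447.67714770030534
   scene base/head px [347.5 209.5] [350.2 168.5]
tall [482.1 -95.1  18. ] [485.9 -95.9] r 491.42724653164163
   scene base/head px [270.2 195.1] [267.5 148. ]
third [ 433.3 -260.3   13. ] [ 433.9 -261. ] r 505.47028157336473
   scene base/head px [220.1 160. ] [215.7 126.3]
pot [491.4 463.4   0. ]
top [247.4 234.4] [ 15.3 256.3] [582.  239.6  21. ]
top [415.1 217.2] [35.8 36.7] [ 630.9 -117.6   21. ]
top [368.8 211.2] [35.8 36.2] [641.1 -17.8  21. ]
top [322.7 205.3] [35.8 36.4] [651.   81.5  21. ]
top [276.8 199.4] [35.4 36.4] [661.  180.7  21. ]
top [445.9 185.1] [ 16.2 270.9] [ 704.8 -185.    21. ]
scene [350.2 294.8] [33.4 43.5] [661.8 182.1  21. ]
scene [303.4 270.3] [30.8 42.7] [651.8  83.3  21. ]
scene [259.9 247.6] [28.1 41.5] [641.8 -15.8  21. ]
scene [219.5 226.6] [25.9 40.5] [ 632.  -115.1   21. ]
```

Both cameras agree within 2 mm on the pads, which come out 99.6 mm apart. The bust positions are also self-consistent. I'll move above the shortest first.

Emit:
{"api": "carry_out", "payload": {
  "plan": [
    {"tx": 23.6,"ty": -22.2},
    {"tx": 23.6,"ty": -22.2},
    {"tx": 23.6,"ty": -22.2},
    {"tx": 23.6,"ty": -22.2},
    {"tx": 23.6,"ty": -22.2},
    {"tx": 23.6,"ty": -22.2},
    {"tx": 23.6,"ty": -22.2},
    {"tx": 23.6,"ty": -22.2},
    {"tx": 23.6,"ty": -22.2},
    {"tx": 23.6,"ty": -22.2},
    {"tx": 23.6,"ty": -22.2},
    {}
  ],
  "gripper": 0
}}

```text
invalid input at $.plan[0]: expected keys tx, ty, tz, rx, ry, rz
```

Run:
```python
from h import *
np.set_printoptions(precision=1,suppress=True)
m=bot.camera_model("wrist"); o=bot.get_obs()
cv2.imwrite("pics/w1.png",bot.capture("wrist")[:,:,::-1])
print(o["tool_pos"],o["tcp_rot"],-m["R"].T@m["t"],m["R"],m["camera_matrix"])
for z in(0,11,65.5,84): print(proj("wrist",(467,225,z),m))
print(ray("scene",(418.8,214.6),74))
```

```text
[183.7 491.4 226.1] [-3.1 -0.   2.8] [111.9 519.2 384.1] [[ 0.4  0.9 -0. ]
 [ 0.9 -0.3  0.3]
 [ 0.3 -0.1 -1. ]] [[398.2   0.  317.6]
 [  0.  398.2 235.6]
 [  0.    0.    1. ]]
[196.4 484.7]
[193.7 492.7]
[178.6 538.3]
[172.5 556.4]
[466.8 225.   74. ]
```

View pics/w1.png

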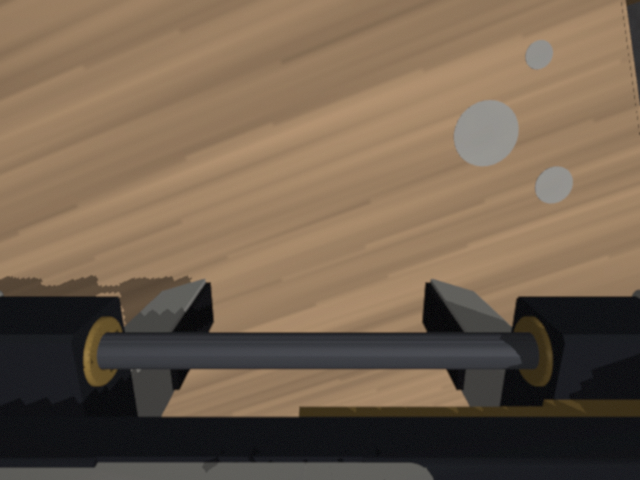

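The arm did not move because every row needs all six keys. The wrist view shows bare table with the fingertips near (195,300) and (440,300). I'll repeat the move in full form.

Emit:
{"api": "carry_out", "payload": {
  "plan": [
    {"tx": 25.5,"ty": -24,"tz": 0,"rx": 0,"ry": 0,"rz": 0},
    {"tx": 25.5,"ty": -24,"tz": 0,"rx": 0,"ry": 0,"rz": 0},
    {"tx": 25.5,"ty": -24,"tz": 0,"rx": 0,"ry": 0,"rz": 0},
    {"tx": 25.5,"ty": -24,"tz": 0,"rx": 0,"ry": 0,"rz": 0},
    {"tx": 25.5,"ty": -24,"tz": 0,"rx": 0,"ry": 0,"rz": 0},
    {"tx": 25.5,"ty": -24,"tz": 0,"rx": 0,"ry": 0,"rz": 0},
    {"tx": 25.5,"ty": -24,"tz": 0,"rx": 0,"ry": 0,"rz": 0},
    {"tx": 25.5,"ty": -24,"tz": 0,"rx": 0,"ry": 0,"rz": 0},
    {"tx": 25.5,"ty": -24,"tz": 0,"rx": 0,"ry": 0,"rz": 0},
    {"tx": 25.5,"ty": -24,"tz": 0,"rx": 0,"ry": 0,"rz": 0},
    {"tx": 0,"ty": 0,"tz": 0,"rx": 0,"ry": 0,"rz": 0},
    {"tx": 0,"ty": 0,"tz": 0,"rx": 0,"ry": 0,"rz": 0}
  ],
  "gripper": 0
}}

```text
time: 1.35
tool_pos: [438.8, 251.3, 226.3]
tcp_rot: [-3.141, -0.001, 2.782]
contact_force: [-0.5, -0.1, 0.1]
grip_width: 91.9
finger_force: 0.0
```

Run:
```python
from h import *
np.set_printoptions(precision=2,suppress=True)
m=bot.camera_model("wrist"); o=bot.get_obs()
cv2.imwrite("pics/w2.png",bot.capture("wrist")[:,:,::-1])
print(o["tool_pos"],o["tcp_rot"],o["time"],-m["R"].T@m["t"],m["R"])
for z in(0,11,65.5,84): print(proj("wrist",(467,225,z),m))
```

```text
[438.85 251.32 226.33] [-3.14 -0.    2.78] 1.35 [367.2  278.99 384.36] [[ 0.35  0.94 -0.  ]
 [ 0.9  -0.34  0.28]
 [ 0.27 -0.1  -0.96]]
[302.93 234.19]
[302.52 237.34]
[300.08 255.87]
[299.08 263.54]
```

View pics/w2.png

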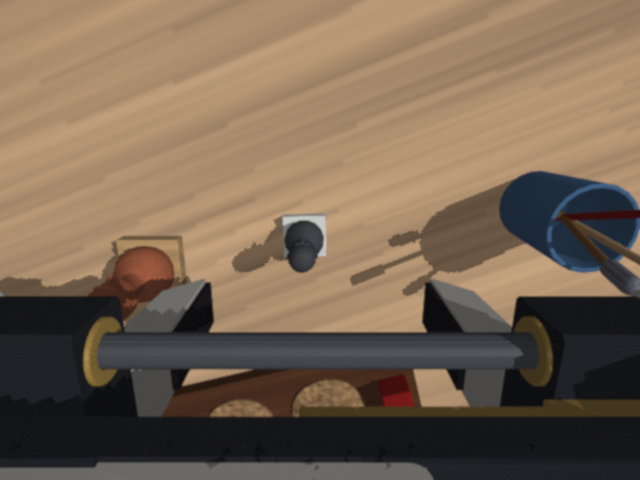

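The dark bust's head is at (302,259) and its base at (304,235), against predictions of (300,258) and (302.5,237). That agrees within 2 mm. Next I'll centre, descend and grip.

Emit:
{"api": "carry_out", "payload": {
  "plan": [
    {"tx": 14,"ty": -13,"tz": 0,"rx": 0,"ry": 0,"rz": 0},
    {"tx": 14.2,"ty": -12.8,"tz": 0,"rx": 0,"ry": 0,"rz": 0},
    {"tx": 0,"ty": 0,"tz": -25,"rx": 0,"ry": 0,"rz": 0},
    {"tx": 0,"ty": 0,"tz": -25,"rx": 0,"ry": 0,"rz": 0},
    {"tx": 0,"ty": 0,"tz": -25,"rx": 0,"ry": 0,"rz": 0},
    {"tx": 0,"ty": 0,"tz": -25,"rx": 0,"ry": 0,"rz": 0},
    {"tx": 0,"ty": 0,"tz": -25,"rx": 0,"ry": 0,"rz": 0},
    {"tx": 0,"ty": 0,"tz": -25,"rx": 0,"ry": 0,"rz": 0},
    {"tx": 0,"ty": 0,"tz": -20,"rx": 0,"ry": 0,"rz": 0},
    {"tx": 0,"ty": 0,"tz": -9.5,"rx": 0,"ry": 0,"rz": 0},
    {"tx": 0,"ty": 0,"tz": 0,"rx": 0,"ry": 0,"rz": 0},
    {"tx": 0,"ty": 0,"tz": 0,"rx": 0,"ry": 0,"rz": 0}
  ]
}}

```text
time: 2.6
tool_pos: [467.2, 226.6, 48.0]
tcp_rot: [3.141, 0.001, 2.785]
contact_force: [0.6, -0.1, -0.2]
grip_width: 91.9
finger_force: 0.0
```

Run:
```python
from h import *
np.set_printoptions(precision=2,suppress=True)
m=bot.camera_model("wrist"); o=bot.get_obs()
cv2.imwrite("pics/w3.png",bot.capture("wrist")[:,:,::-1])
print(o["tool_pos"],o["tcp_rot"],proj("wrist",o["tool_pos"]+[0,0,18.8],m),proj("wrist",(467,225.5,84),m))
```

```text
[467.21 226.6   47.96] [3.14 0.   2.78] [316.55 323.07] [313.25 348.08]
```

View pics/w3.png

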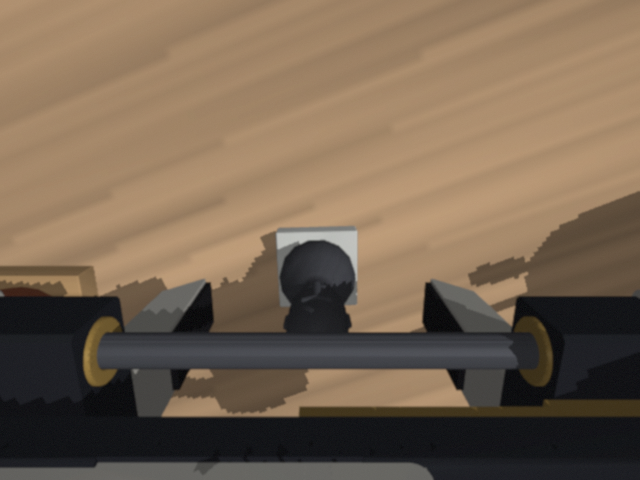

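The dark bust sits centred between the fingers at u≈317. Its base top edge is at v≈231 and its near-left corner at about (278,303). I'll check the cross offset and grip.

Emit:
{"api": "carry_out", "payload": {
  "plan": [
    {"tx": 0,"ty": 0,"tz": 0,"rx": 0,"ry": 0,"rz": 0},
    {"tx": 0,"ty": 0,"tz": 0,"rx": 0,"ry": 0,"rz": 0},
    {"tx": 0,"ty": 0,"tz": 0,"rx": 0,"ry": 0,"rz": 0},
    {"tx": 0,"ty": 0,"tz": 0,"rx": 0,"ry": 0,"rz": 0},
    {"tx": 0,"ty": 0,"tz": 0,"rx": 0,"ry": 0,"rz": 0},
    {"tx": 0,"ty": 0,"tz": 0,"rx": 0,"ry": 0,"rz": 0},
    {"tx": 0,"ty": 0,"tz": 0,"rx": 0,"ry": 0,"rz": 0},
    {"tx": 0,"ty": 0,"tz": 0,"rx": 0,"ry": 0,"rz": 0}
  ],
  "gripper": 1
}}

```text
time: 3.45
tool_pos: [467.0, 226.0, 47.2]
tcp_rot: [3.142, -0.0, 2.784]
contact_force: [0.4, -0.6, -0.4]
grip_width: 32.2
finger_force: 0.0
```

Run:
```python
from h import *
np.set_printoptions(precision=2,suppress=True)
o=bot.get_obs(); print(o["tool_pos"])
for p in((278,232),(357,231),(279,303)): print(ray("wrist",p,11)-o["tool_pos"])
```

```text
[467.04 225.96  47.21]
[-26.71 -11.08 -36.21]
[-13.16  26.62 -36.21]
[ 10.15 -25.51 -36.21]
```

Emit:
{"api": "carry_out", "payload": {
  "plan": [
    {"tx": 0,"ty": 0,"tz": 0,"rx": 0,"ry": 0,"rz": 0},
    {"tx": 0,"ty": 0,"tz": 0,"rx": 0,"ry": 0,"rz": 0},
    {"tx": 0,"ty": 0,"tz": 0,"rx": 0,"ry": 0,"rz": 0},
    {"tx": 0,"ty": 0,"tz": 0,"rx": 0,"ry": 0,"rz": 0},
    {"tx": 0,"ty": 0,"tz": 5,"rx": 0,"ry": 0,"rz": 0},
    {"tx": 0,"ty": 0,"tz": 15,"rx": 0,"ry": 0,"rz": 0},
    {"tx": 0,"ty": 0,"tz": 20,"rx": 0,"ry": 0,"rz": 0},
    {"tx": 0,"ty": 0,"tz": 20,"rx": 0,"ry": 0,"rz": 0},
    {"tx": 0,"ty": 0,"tz": 20,"rx": 0,"ry": 0,"rz": 0},
    {"tx": 0,"ty": 0,"tz": 0,"rx": 0,"ry": 0,"rz": 0},
    {"tx": 0,"ty": 0,"tz": 0,"rx": 0,"ry": 0,"rz": 0}
  ]
}}

```text
time: 4.55
tool_pos: [466.9, 225.9, 127.1]
tcp_rot: [3.141, 0.0, 2.784]
contact_force: [-0.3, 0.7, -1.0]
grip_width: 22.5
finger_force: 30.0
```

Emit:
{"api": "carry_out", "payload": {
  "plan": [
    {"tx": 20,"ty": -5,"tz": 0,"rx": 0,"ry": 0,"rz": 0},
    {"tx": 30,"ty": -15,"tz": 0,"rx": 0,"ry": 0,"rz": 0},
    {"tx": 30,"ty": -25,"tz": 0,"rx": 0,"ry": 0,"rz": 0},
    {"tx": 25,"ty": -35,"tz": 0,"rx": 0,"ry": 0,"rz": 0},
    {"tx": 20,"ty": -40,"tz": 0,"rx": 0,"ry": 0,"rz": 0},
    {"tx": 10,"ty": -45,"tz": 0,"rx": 0,"ry": 0,"rz": 0},
    {"tx": 10,"ty": -45,"tz": 0,"rx": 0,"ry": 0,"rz": 0},
    {"tx": 10,"ty": -45,"tz": 0,"rx": 0,"ry": 0,"rz": 0},
    {"tx": 6,"ty": -40,"tz": 0,"rx": 0,"ry": 0,"rz": 0},
    {"tx": 3,"ty": -30,"tz": 0,"rx": 0,"ry": 0,"rz": 0},
    {"tx": 2,"ty": -17.8,"tz": 0,"rx": 0,"ry": 0,"rz": 0},
    {"tx": 0,"ty": 0,"tz": 0,"rx": 0,"ry": 0,"rz": 0}
  ]
}}

```text
time: 5.75
tool_pos: [632.5, -118.8, 125.7]
tcp_rot: [-3.141, -0.002, 2.781]
contact_force: [-0.1, 1.0, -0.9]
grip_width: 22.5
finger_force: 30.0
```

Emit:
{"api": "carry_out", "payload": {
  "plan": [
    {"tx": 0,"ty": 0,"tz": 0,"rx": 0,"ry": 0,"rz": 0},
    {"tx": 0,"ty": 0,"tz": 0,"rx": 0,"ry": 0,"rz": 0}
  ]
}}

```text
time: 5.95
tool_pos: [632.8, -115.0, 126.9]
tcp_rot: [3.141, -0.001, 2.785]
contact_force: [-0.6, 0.2, -1.6]
grip_width: 22.6
finger_force: 30.0
```

Run:
```python
from h import *
np.set_printoptions(precision=2,suppress=True)
m=bot.camera_model("wrist"); o=bot.get_obs()
cv2.imwrite("pics/w4.png",bot.capture("wrist")[:,:,::-1]); T=o["tool_pos"]; print(T)
# predicted pad-1 rim and base position
r=T[2]+18.8-65.5
print("base ctr",proj("wrist",T+[-1.5,.6,r-T[2]+11],m),"pad ctr",proj("wrist",(631.4,-116.3,21),m))
for a in range(0,360,45): print(a,proj("wrist",(631.4+40*np.cos(np.radians(a)),-116.3+40*np.sin(np.radians(a)),21),m))
```

```text
[ 632.82 -114.97  126.91]
base ctr [316.98 268.37] pad ctr [314.62 232.42]
0 [334.23 282.71]
45 [366.54 255.21]
90 [369.73 212.68]
135 [339.55 179.74]
180 [293.43 178.08]
225 [260.89 208.84]
270 [261.09 251.6 ]
315 [291.49 281.28]
```

View pics/w4.png

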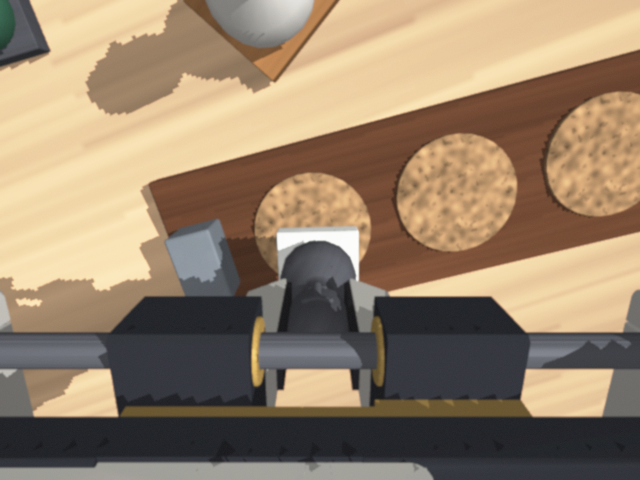

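The wrist view shows pad_1 around (313,228), partly under the white base. Pad_2 is full at (456,192) and the grey block is at (202,258). I'll fit pad 2 and the visible arc of pad 1 to check.

Run:
```python
from h import *
np.set_printoptions(precision=2,suppress=True)
m=bot.camera_model("wrist")
a=cv2.imread("pics/w4.png"); hsv=cv2.cvtColor(a,cv2.COLOR_BGR2HSV)
def seg(x0,y0,x1,y1):
    v=cv2.GaussianBlur(hsv[y0:y1,x0:x1,2],(0,0),2)
    k=((v>140)*255).astype(np.uint8)
    c=max(cv2.findContours(k,0,1)[0],key=cv2.contourArea).reshape(-1,2)+[x0,y0]
    return c.astype(float)
c=seg(388,125,525,260); e=cv2.fitEllipse(c.astype(np.float32)); print(e, ray("wrist",e[0],21,m))
W=np.array([ray("wrist",p,21,m)[:2] for p in c])
A=np.c_[2*W,np.ones(len(W))]; s=np.linalg.lstsq(A,(W**2).sum(1),rcond=None)[0]; print("pad2",s[:2],np.sqrt(s[2]+s[:2]@s[:2]))
c=seg(245,165,380,262); c=c[(c[:,1]<226)]
W=np.array([ray("wrist",p,21,m)[:2] for p in c])
A=np.c_[2*W,np.ones(len(W))]; s=np.linalg.lstsq(A,(W**2).sum(1),rcond=None)[0]; print("pad1",s[:2],np.sqrt(s[2]+s[:2]@s[:2]))
for p in((279,230),(358,229)): print("base corner rel", ray("wrist",p,126.91+18.8-65.5+11,m)-[632.82,-114.97,0])
```

```text
((457.5969543457031, 192.19651794433594), (113.24706268310547, 124.81634521484375), 45.550323486328125) [638.75 -16.74  21.  ]
pad2 [640.38 -17.34] 40.075328318559684
pad1 [ 629.4  -116.62] 39.613458322859294
base corner rel [-27.44 -10.2   91.21]
base corner rel [-14.    27.42  91.21]
```

Emit:
{"api": "carry_out", "payload": {
  "plan": [
    {"tx": 0,"ty": -0.5,"tz": -10,"rx": 0,"ry": 0,"rz": 0},
    {"tx": 0,"ty": 0,"tz": -15,"rx": 0,"ry": 0,"rz": 0},
    {"tx": 0,"ty": 0,"tz": -15,"rx": 0,"ry": 0,"rz": 0},
    {"tx": 0,"ty": 0,"tz": -10,"rx": 0,"ry": 0,"rz": 0},
    {"tx": 0,"ty": 0,"tz": 0,"rx": 0,"ry": 0,"rz": 0},
    {"tx": 0,"ty": 0,"tz": 0,"rx": 0,"ry": 0,"rz": 0},
    {"tx": 0,"ty": 0,"tz": 0,"rx": 0,"ry": 0,"rz": 0},
    {"tx": 0,"ty": 0,"tz": 0,"rx": 0,"ry": 0,"rz": 0}
  ]
}}

```text
time: 6.8
tool_pos: [633.5, -117.4, 78.1]
tcp_rot: [3.141, 0.001, 2.784]
contact_force: [0.8, -0.4, -0.6]
grip_width: 22.6
finger_force: 30.0
```

Run:
```python
from h import *
np.set_printoptions(precision=2,suppress=True)
o=bot.get_obs();m=bot.camera_model("wrist")
cv2.imwrite("pics/w5.png",bot.capture("wrist")[:,:,::-1])
print(o["tool_pos"],o["contact_force"])
for z in (21,32):print(proj("wrist",o["tool_pos"]*[1,1,0]+[0,0,z],m))
a=cv2.imread("pics/w5.png")[160:320,200:440]; cv2.imwrite("pics/w5c.png",cv2.resize(a,None,fx=3,fy=3))
```

```text
[ 633.49 -117.43   78.06] [ 0.75 -0.38 -0.6 ]
[317.02 257.21]
[316.97 264.03]
```

View pics/w5c.png

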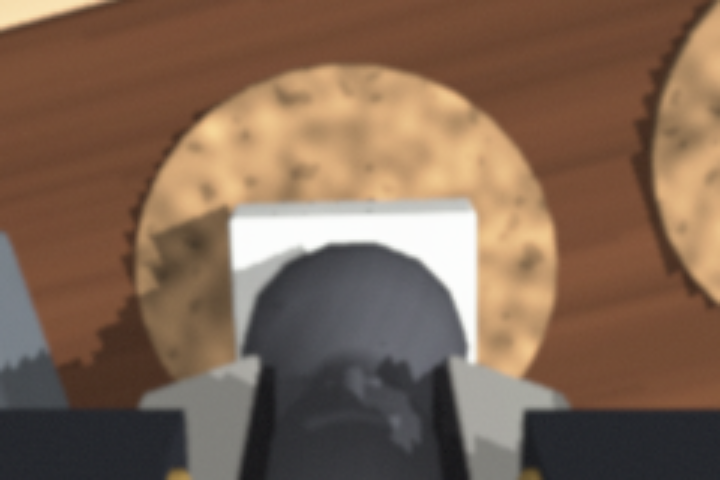

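Run:
```python
from h import *
np.set_printoptions(precision=2,suppress=True)
m=bot.camera_model("wrist"); d=np.array([.937,-.35]); c=np.array([.35,.937])
T=bot.get_obs()["tool_pos"][:2]
p=ray("wrist",(315.7,181.7),21,m)[:2]+40*d
b=ray("wrist",(317.8,231),78.06-47.2+11,m)[:2]+21*d
print(p,b,b-T,"shift bust->pad along d,c:",(p-b)@d,(p-b)@c,p-b)
```

```text
[ 630.   -116.86] [ 632.99 -116.77] [-0.43  0.67] shift bust->pad along d,c: -2.772272916053015 -1.1302773844234038 [-2.99 -0.09]
```

Emit:
{"api": "carry_out", "payload": {
  "plan": [
    {"tx": -2.3,"ty": 0,"tz": 0,"rx": 0,"ry": 0,"rz": 0},
    {"tx": 0,"ty": 0,"tz": -4,"rx": 0,"ry": 0,"rz": 0},
    {"tx": 0,"ty": 0,"tz": -3,"rx": 0,"ry": 0,"rz": 0},
    {"tx": 0,"ty": 0,"tz": -2,"rx": 0,"ry": 0,"rz": 0},
    {"tx": 0,"ty": 0,"tz": -1,"rx": 0,"ry": 0,"rz": 0},
    {"tx": 0,"ty": 0,"tz": 0,"rx": 0,"ry": 0,"rz": 0},
    {"tx": 0,"ty": 0,"tz": 0,"rx": 0,"ry": 0,"rz": 0},
    {"tx": 0,"ty": 0,"tz": 0,"rx": 0,"ry": 0,"rz": 0}
  ]
}}

```text
time: 7.65
tool_pos: [630.9, -117.2, 68.2]
tcp_rot: [3.141, 0.001, 2.784]
contact_force: [-1.6, 1.0, 5.6]
grip_width: 22.3
finger_force: 30.0
```

It is in contact (about 6 N up), so I'll release and rise.

Emit:
{"api": "carry_out", "payload": {
  "plan": [
    {"tx": 0,"ty": 0,"tz": 0,"rx": 0,"ry": 0,"rz": 0},
    {"tx": 0,"ty": 0,"tz": 0,"rx": 0,"ry": 0,"rz": 0},
    {"tx": 0,"ty": 0,"tz": 0,"rx": 0,"ry": 0,"rz": 0},
    {"tx": 0,"ty": 0,"tz": 0,"rx": 0,"ry": 0,"rz": 0},
    {"tx": 0,"ty": 0,"tz": 0,"rx": 0,"ry": 0,"rz": 0},
    {"tx": 0,"ty": 0,"tz": 0,"rx": 0,"ry": 0,"rz": 0},
    {"tx": 0,"ty": 0,"tz": 15,"rx": 0,"ry": 0,"rz": 0},
    {"tx": 0,"ty": 0,"tz": 30,"rx": 0,"ry": 0,"rz": 0},
    {"tx": 0,"ty": 0,"tz": 30,"rx": 0,"ry": 0,"rz": 0},
    {"tx": 0,"ty": 0,"tz": 30,"rx": 0,"ry": 0,"rz": 0},
    {"tx": 0,"ty": 0,"tz": 0,"rx": 0,"ry": 0,"rz": 0},
    {"tx": 0,"ty": 0,"tz": 0,"rx": 0,"ry": 0,"rz": 0}
  ],
  "gripper": 0
}}

```text
time: 8.85
tool_pos: [630.9, -117.3, 172.7]
tcp_rot: [3.141, 0.001, 2.784]
contact_force: [-0.7, -0.3, 0.2]
grip_width: 91.5
finger_force: 0.0
```

Run:
```python
from h import *
np.set_printoptions(precision=2,suppress=True)
a=bot.capture("top")[:,:,::-1]; cv2.imwrite("pics/t2.png",a)
m=bot.camera_model("wrist"); o=bot.get_obs(); cv2.imwrite("pics/w6.png",bot.capture("wrist")[:,:,::-1])
a=cv2.imread("pics/w6.png"); print(o["tool_pos"])
g=cv2.cvtColor(a,cv2.COLOR_BGR2HSV); k=((g[...,1]<40)&(g[...,2]>200)).astype(np.uint8)
n,l,s,c=cv2.connectedComponentsWithStats(k)
for i in range(1,n):
    if s[i,4]>200: print(s[i],c[i])
print("expected base corners",[proj("wrist",(630.6+29.7*np.cos(t),-116.6+29.7*np.sin(t),32),m) for t in (.35,0.35+1.57,.35+3.14,.35-1.57)])
cv2.imwrite("pics/w6c.png",cv2.resize(a[150:330,200:440],None,fx=3,fy=3))
```

```text
[ 630.28 -117.18  171.47]
[291   0  24  15 287] [303.06   6.07]
[291 194  55  52 554] [325.72 206.11]
expected base corners [array([342.7, 249.4]), array([347.98, 196.95]), array([292.63, 192.65]), array([289.44, 245.5 ])]
```

View pics/w6c.png

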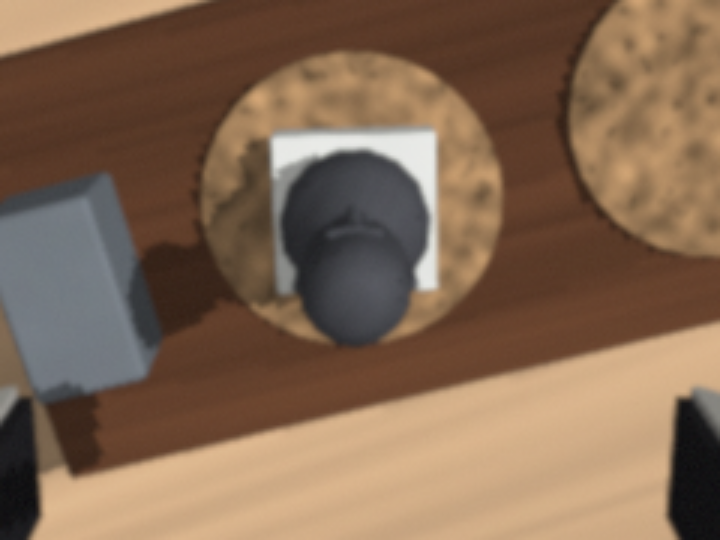

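The dark bust stands upright on pad 1. The pad centre is at (317.5,215.7) and the base-top centre at (318.2,220.3) in full-image pixels.

Run:
```python
from h import *
np.set_printoptions(precision=2,suppress=True)
m=bot.camera_model("wrist")
p=ray("wrist",(317.5,215.7),21,m)
b=ray("wrist",(318.2,220.3),32,m);b2=ray("wrist",((270+437)/6+200,(132+290)/6+150),32,m); print(p,b,b-p,proj("wrist",p+[0,0,11],m))
```

```text
[ 627.93 -116.2    21.  ] [ 629.04 -116.02   32.  ] [ 1.11  0.18 11.  ] [317.48 219.06]
```

Centred within about 1 mm. Next is the third (green): fly over and descend around its head.

Emit:
{"api": "carry_out", "payload": {
  "plan": [
    {"tx": -12,"ty": -9,"tz": 0,"rx": 0,"ry": 0,"rz": 0},
    {"tx": -24,"ty": -17,"tz": 0,"rx": 0,"ry": 0,"rz": 0},
    {"tx": -28,"ty": -20,"tz": 0,"rx": 0,"ry": 0,"rz": 0},
    {"tx": -28,"ty": -20,"tz": 0,"rx": 0,"ry": 0,"rz": 0},
    {"tx": -28,"ty": -20,"tz": 0,"rx": 0,"ry": 0,"rz": 0},
    {"tx": -28,"ty": -20,"tz": 0,"rx": 0,"ry": 0,"rz": 0},
    {"tx": -24,"ty": -18,"tz": 0,"rx": 0,"ry": 0,"rz": 0},
    {"tx": -18,"ty": -13,"tz": 0,"rx": 0,"ry": 0,"rz": 0},
    {"tx": -8,"ty": -5,"tz": 0,"rx": 0,"ry": 0,"rz": 0},
    {"tx": 0,"ty": 0,"tz": 0,"rx": 0,"ry": 0,"rz": 0},
    {"tx": 0,"ty": 0,"tz": 0,"rx": 0,"ry": 0,"rz": 0},
    {"tx": 0,"ty": 0,"tz": 0,"rx": 0,"ry": 0,"rz": 0}
  ]
}}

```text
time: 10.15
tool_pos: [433.5, -258.7, 172.0]
tcp_rot: [3.141, -0.0, 2.785]
contact_force: [-0.2, -0.0, -0.4]
grip_width: 91.7
finger_force: 0.0
```

Emit:
{"api": "carry_out", "payload": {
  "plan": [
    {"tx": -0.8,"ty": -0.5,"tz": -15,"rx": 0,"ry": 0,"rz": 0},
    {"tx": 0,"ty": 0,"tz": -25,"rx": 0,"ry": 0,"rz": 0},
    {"tx": 0,"ty": 0,"tz": -25,"rx": 0,"ry": 0,"rz": 0},
    {"tx": 0,"ty": 0,"tz": -25,"rx": 0,"ry": 0,"rz": 0},
    {"tx": 0,"ty": 0,"tz": -15,"rx": 0,"ry": 0,"rz": 0},
    {"tx": 0,"ty": 0,"tz": -6,"rx": 0,"ry": 0,"rz": 0},
    {"tx": 0,"ty": 0,"tz": 0,"rx": 0,"ry": 0,"rz": 0},
    {"tx": 0,"ty": 0,"tz": 0,"rx": 0,"ry": 0,"rz": 0}
  ]
}}

```text
time: 10.95
tool_pos: [432.7, -259.9, 61.9]
tcp_rot: [-3.141, 0.001, 2.784]
contact_force: [0.5, -0.4, 0.1]
grip_width: 91.6
finger_force: 0.0
```

```bash
cat > snap.py <<'E'
import sys
from h import *
n=sys.argv[1]; zb=float(sys.argv[2]); w=float(sys.argv[3])
np.set_printoptions(precision=2,suppress=True)
m=bot.camera_model("wrist"); o=bot.get_obs(); T=o["tool_pos"]; a=bot.capture("wrist")[:,:,::-1].copy()
x,y=proj("wrist",[T[0],T[1],zb],m); print(T,"axis px at base top",x,y)
x0,y0=max(0,int(x)-100),max(0,int(y)-90); c=cv2.resize(a[y0:y0+150,x0:x0+200],None,fx=4,fy=4,interpolation=cv2.INTER_CUBIC)
for i in range(0,200,20): cv2.putText(c,str(x0+i),(i*4,8),0,.33,(0,0,255),1); cv2.line(c,(i*4,10),(i*4,16),(0,0,255),1)
for i in range(0,150,20): cv2.putText(c,str(y0+i),(0,i*4+4),0,.33,(0,0,255),1)
cv2.imwrite(f"pics/{n}.png",c)
E
python3 snap.py g1 13 51
```

```text
[ 432.65 -259.92   61.87] axis px at base top 317.0210631155769 262.317210040365
```

View pics/g1.png

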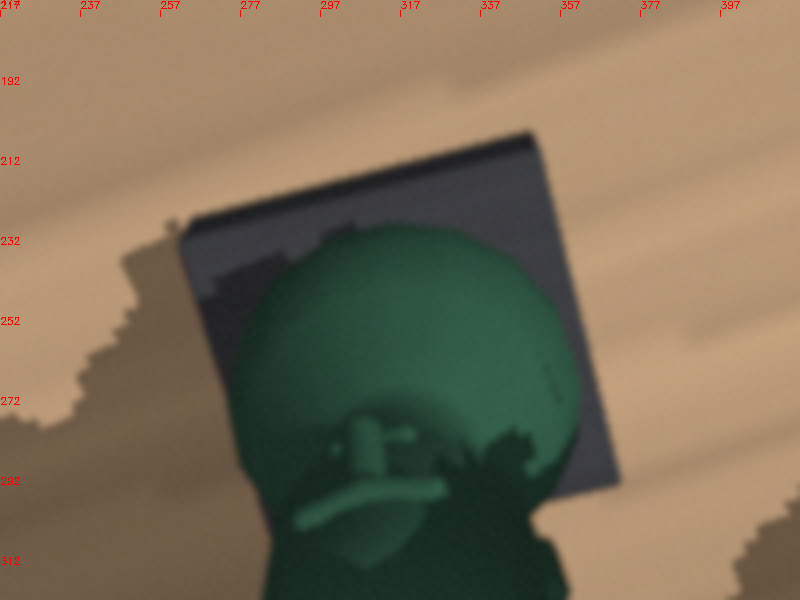

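The green bust's base-top centre is at (317,262), right on the tool axis (317,262.3), so the in-hand offset is about 0. I'll grip and lift.

Emit:
{"api": "carry_out", "payload": {
  "plan": [
    {"tx": 0,"ty": 0,"tz": 0,"rx": 0,"ry": 0,"rz": 0},
    {"tx": 0,"ty": 0,"tz": 0,"rx": 0,"ry": 0,"rz": 0},
    {"tx": 0,"ty": 0,"tz": 0,"rx": 0,"ry": 0,"rz": 0},
    {"tx": 0,"ty": 0,"tz": 0,"rx": 0,"ry": 0,"rz": 0},
    {"tx": 0,"ty": 0,"tz": 0,"rx": 0,"ry": 0,"rz": 0},
    {"tx": 0,"ty": 0,"tz": 0,"rx": 0,"ry": 0,"rz": 0},
    {"tx": 0,"ty": 0,"tz": 0,"rx": 0,"ry": 0,"rz": 0},
    {"tx": 0,"ty": 0,"tz": 0,"rx": 0,"ry": 0,"rz": 0},
    {"tx": 0,"ty": 0,"tz": 0,"rx": 0,"ry": 0,"rz": 0},
    {"tx": 0,"ty": 0,"tz": 0,"rx": 0,"ry": 0,"rz": 0},
    {"tx": 0,"ty": 0,"tz": 0,"rx": 0,"ry": 0,"rz": 0},
    {"tx": 0,"ty": 0,"tz": 0,"rx": 0,"ry": 0,"rz": 0}
  ],
  "gripper": 1
}}

```text
time: 12.2
tool_pos: [432.0, -259.8, 61.2]
tcp_rot: [3.141, -0.0, 2.784]
contact_force: [0.3, 0.3, -1.2]
grip_width: 27.4
finger_force: 30.0
```

Emit:
{"api": "carry_out", "payload": {
  "plan": [
    {"tx": 0,"ty": 0,"tz": 5,"rx": 0,"ry": 0,"rz": 0},
    {"tx": 0,"ty": 0,"tz": 15,"rx": 0,"ry": 0,"rz": 0},
    {"tx": 0,"ty": 0,"tz": 20,"rx": 0,"ry": 0,"rz": 0},
    {"tx": 0,"ty": 0,"tz": 25,"rx": 0,"ry": 0,"rz": 0},
    {"tx": 0,"ty": 0,"tz": 25,"rx": 0,"ry": 0,"rz": 0},
    {"tx": 0,"ty": 0,"tz": 25,"rx": 0,"ry": 0,"rz": 0},
    {"tx": 0,"ty": 0,"tz": 20,"rx": 0,"ry": 0,"rz": 0},
    {"tx": 0,"ty": 0,"tz": 10,"rx": 0,"ry": 0,"rz": 0},
    {"tx": 0,"ty": 0,"tz": 0,"rx": 0,"ry": 0,"rz": 0}
  ]
}}

```text
time: 13.1
tool_pos: [432.4, -260.2, 207.4]
tcp_rot: [-3.141, 0.002, 2.784]
contact_force: [0.4, 0.4, -2.1]
grip_width: 27.8
finger_force: 30.0
```

Emit:
{"api": "carry_out", "payload": {
  "plan": [
    {"tx": 25,"ty": 5,"tz": 0,"rx": 0,"ry": 0,"rz": 0},
    {"tx": 40,"ty": 15,"tz": 0,"rx": 0,"ry": 0,"rz": 0},
    {"tx": 45,"ty": 20,"tz": 0,"rx": 0,"ry": 0,"rz": 0},
    {"tx": 40,"ty": 25,"tz": 0,"rx": 0,"ry": 0,"rz": 0},
    {"tx": 25,"ty": 35,"tz": 0,"rx": 0,"ry": 0,"rz": 0},
    {"tx": 15,"ty": 35,"tz": 0,"rx": 0,"ry": 0,"rz": 0},
    {"tx": 8,"ty": 35,"tz": 0,"rx": 0,"ry": 0,"rz": 0},
    {"tx": 5,"ty": 30,"tz": 0,"rx": 0,"ry": 0,"rz": 0},
    {"tx": 2.5,"ty": 23,"tz": 0,"rx": 0,"ry": 0,"rz": 0},
    {"tx": 2,"ty": 13,"tz": 0,"rx": 0,"ry": 0,"rz": 0},
    {"tx": 0,"ty": 7.2,"tz": 0,"rx": 0,"ry": 0,"rz": 0},
    {"tx": 0,"ty": 0,"tz": 0,"rx": 0,"ry": 0,"rz": 0}
  ]
}}

```text
time: 14.3
tool_pos: [639.2, -16.4, 205.5]
tcp_rot: [-3.141, -0.001, 2.784]
contact_force: [-0.3, 0.3, -2.1]
grip_width: 27.9
finger_force: 30.0
```

Emit:
{"api": "carry_out", "payload": {
  "plan": [
    {"tx": 0,"ty": 0,"tz": -15,"rx": 0,"ry": 0,"rz": 0},
    {"tx": 0,"ty": 0,"tz": -20,"rx": 0,"ry": 0,"rz": 0},
    {"tx": 0,"ty": 0,"tz": -25,"rx": 0,"ry": 0,"rz": 0},
    {"tx": 0,"ty": 0,"tz": -25,"rx": 0,"ry": 0,"rz": 0},
    {"tx": 0,"ty": 0,"tz": -20,"rx": 0,"ry": 0,"rz": 0},
    {"tx": 0,"ty": 0,"tz": -10,"rx": 0,"ry": 0,"rz": 0},
    {"tx": 0,"ty": 0,"tz": 0,"rx": 0,"ry": 0,"rz": 0},
    {"tx": 0,"ty": 0,"tz": 0,"rx": 0,"ry": 0,"rz": 0},
    {"tx": 0,"ty": 0,"tz": 0,"rx": 0,"ry": 0,"rz": 0}
  ]
}}

```text
time: 15.2
tool_pos: [640.3, -17.0, 92.7]
tcp_rot: [3.141, 0.003, 2.783]
contact_force: [0.2, 0.3, -1.3]
grip_width: 27.8
finger_force: 30.0
```

```bash
python3 snap.py g2 28 51
```

```text
[640.29 -17.04  92.68] axis px at base top 317.0090342689498 252.76675522430736
```

```bash
cat > pad.py <<'E'
import sys
from h import *
from scipy.optimize import least_squares
np.set_printoptions(precision=2,suppress=True)
m=bot.camera_model("wrist"); T=bot.get_obs()["tool_pos"]; a=bot.capture("wrist")[:,:,::-1].copy(); cv2.imwrite("pics/pad.png",a)
g=np.array([float(v) for v in sys.argv[1:3]])
v=cv2.GaussianBlur(cv2.cvtColor(a,cv2.COLOR_BGR2HSV)[...,2],(0,0),1.5).astype(float)
P=[]
for t in np.radians(np.arange(0,360,3)):      # search radially for the board->cork edge, from outside in
    r=np.arange(34,46,.4); X=np.c_[g[0]+r*np.cos(t),g[1]+r*np.sin(t),np.full(len(r),21.)]
    px=np.array([proj("wrist",q,m) for q in X])
    if px.min()<2 or px[:,0].max()>637 or px[:,1].max()>float(sys.argv[3]): continue
    s=v[px[:,1].round().astype(int),px[:,0].round().astype(int)]; d=s[:-3]-s[3:]
    i=d.argmax()
    if d[i]>30: P.append(X[i+1,:2])
P=np.array(P)
f=least_squares(lambda c:np.hypot(*(P-c).T)-40,g,loss="soft_l1",f_scale=.5)
print(len(P),"pad",f.x,"cost",f.cost,"TCP",T,"pad-TCP",f.x-T[:2])
E
python3 pad.py 640 -17 255
```

```text
50 pad [640.15 -17.89] cost 4.079819560654324 TCP [640.21 -16.91  92.62] pad-TCP [-0.07 -0.98]
```

The pad agrees with the tool axis within 1 mm. I'll lower, release and rise.

Emit:
{"api": "carry_out", "payload": {
  "plan": [
    {"tx": -0.3,"ty": -0.6,"tz": -4,"rx": 0,"ry": 0,"rz": 0},
    {"tx": 0,"ty": 0,"tz": -3,"rx": 0,"ry": 0,"rz": 0},
    {"tx": 0,"ty": 0,"tz": -2,"rx": 0,"ry": 0,"rz": 0},
    {"tx": 0,"ty": 0,"tz": -1,"rx": 0,"ry": 0,"rz": 0},
    {"tx": 0,"ty": 0,"tz": -0.5,"rx": 0,"ry": 0,"rz": 0},
    {"tx": 0,"ty": 0,"tz": 0,"rx": 0,"ry": 0,"rz": 0},
    {"tx": 0,"ty": 0,"tz": 0,"rx": 0,"ry": 0,"rz": 0},
    {"tx": 0,"ty": 0,"tz": 0,"rx": 0,"ry": 0,"rz": 0}
  ]
}}

```text
time: 16.1
tool_pos: [639.3, -17.2, 82.2]
tcp_rot: [3.141, 0.001, 2.784]
contact_force: [-3.0, -0.0, 7.3]
grip_width: 28.0
finger_force: 30.0
```

Emit:
{"api": "carry_out", "payload": {
  "plan": [
    {"tx": 0,"ty": 0,"tz": 0,"rx": 0,"ry": 0,"rz": 0},
    {"tx": 0,"ty": 0,"tz": 0,"rx": 0,"ry": 0,"rz": 0},
    {"tx": 0,"ty": 0,"tz": 0,"rx": 0,"ry": 0,"rz": 0},
    {"tx": 0,"ty": 0,"tz": 0,"rx": 0,"ry": 0,"rz": 0},
    {"tx": 0,"ty": 0,"tz": 0,"rx": 0,"ry": 0,"rz": 0},
    {"tx": 0,"ty": 0,"tz": 0,"rx": 0,"ry": 0,"rz": 0},
    {"tx": 0,"ty": 0,"tz": 15,"rx": 0,"ry": 0,"rz": 0},
    {"tx": 0,"ty": 0,"tz": 30,"rx": 0,"ry": 0,"rz": 0},
    {"tx": 0,"ty": 0,"tz": 30,"rx": 0,"ry": 0,"rz": 0},
    {"tx": 0,"ty": 0,"tz": 20,"rx": 0,"ry": 0,"rz": 0},
    {"tx": 0,"ty": 0,"tz": 0,"rx": 0,"ry": 0,"rz": 0},
    {"tx": 0,"ty": 0,"tz": 0,"rx": 0,"ry": 0,"rz": 0}
  ],
  "gripper": 0
}}

```text
time: 17.3
tool_pos: [639.0, -17.2, 175.4]
tcp_rot: [3.142, 0.0, 2.784]
contact_force: [-0.6, 0.4, -0.9]
grip_width: 92.0
finger_force: 0.0
```

```bash
python3 pad.py 640 -17 300; cp pics/pad.png pics/done2.png
python3 - <<'E'
from h import *
m=bot.camera_model("wrist"); print(proj("wrist",(639.7,-17.4,34),m),bot.get_obs()["tool_pos"])
E
```

```text
41 pad [640.15 -18.08] cost 3.888398361405978 TCP [639.   -17.21 175.43] pad-TCP [ 1.15 -0.87]
[317.59079753 222.76809068] [638.52625588 -17.16917533 174.50940186]
```

Emit:
{"api": "carry_out", "payload": {
  "plan": [
    {"tx": -12.6,"ty": 5,"tz": 0,"rx": 0,"ry": 0,"rz": 0},
    {"tx": -25,"ty": 11,"tz": 0,"rx": 0,"ry": 0,"rz": 0},
    {"tx": -32,"ty": 14,"tz": 0,"rx": 0,"ry": 0,"rz": 0},
    {"tx": -36,"ty": 16,"tz": 0,"rx": 0,"ry": 0,"rz": 0},
    {"tx": -36,"ty": 16,"tz": 0,"rx": 0,"ry": 0,"rz": 0},
    {"tx": -30,"ty": 13,"tz": 0,"rx": 0,"ry": 0,"rz": 0},
    {"tx": -18,"ty": 8,"tz": 0,"rx": 0,"ry": 0,"rz": 0},
    {"tx": -8,"ty": 4,"tz": 0,"rx": 0,"ry": 0,"rz": 0},
    {"tx": 0,"ty": 0,"tz": 0,"rx": 0,"ry": 0,"rz": 0},
    {"tx": 0,"ty": 0,"tz": 0,"rx": 0,"ry": 0,"rz": 0},
    {"tx": 0,"ty": 0,"tz": 0,"rx": 0,"ry": 0,"rz": 0}
  ]
}}

```text
time: 18.45
tool_pos: [442.5, 69.4, 175.5]
tcp_rot: [3.142, 0.0, 2.783]
contact_force: [-0.9, 0.2, -1.1]
grip_width: 91.9
finger_force: 0.0
```

Emit:
{"api": "carry_out", "payload": {
  "plan": [
    {"tx": 0,"ty": 0,"tz": -15,"rx": 0,"ry": 0,"rz": 0},
    {"tx": 0,"ty": 0,"tz": -25,"rx": 0,"ry": 0,"rz": 0},
    {"tx": 0,"ty": 0,"tz": -25,"rx": 0,"ry": 0,"rz": 0},
    {"tx": 0,"ty": 0,"tz": -20,"rx": 0,"ry": 0,"rz": 0},
    {"tx": 0,"ty": 0,"tz": -15,"rx": 0,"ry": 0,"rz": 0},
    {"tx": 0,"ty": 0,"tz": 0,"rx": 0,"ry": 0,"rz": 0},
    {"tx": 0,"ty": 0,"tz": 0,"rx": 0,"ry": 0,"rz": 0},
    {"tx": 0,"ty": 0,"tz": 0,"rx": 0,"ry": 0,"rz": 0}
  ]
}}

```text
time: 19.25
tool_pos: [442.4, 69.6, 76.4]
tcp_rot: [3.141, 0.001, 2.784]
contact_force: [-0.3, 0.3, -1.3]
grip_width: 91.9
finger_force: 0.0
```

```bash
python3 snap.py s1 16 60
```

```text
[442.43  69.61  76.45] axis px at base top 316.98527914579824 255.28231584404762
```

View pics/s1.png

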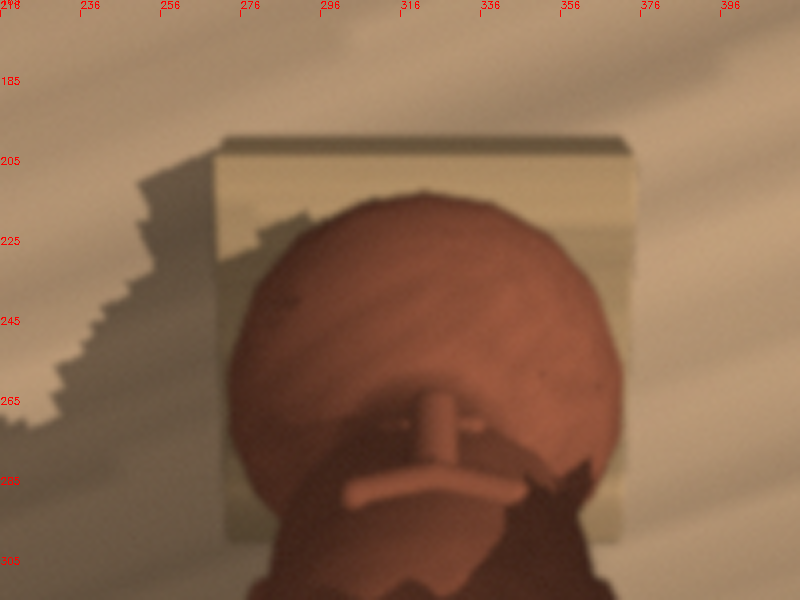

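The terracotta base-top centre is at (322,251) and the tool axis at (317,255). I'll shift by (-1.3,+3.6) mm, then grip.

Emit:
{"api": "carry_out", "payload": {
  "plan": [
    {"tx": -1.3,"ty": 3.6,"tz": 0,"rx": 0,"ry": 0,"rz": 0},
    {"tx": 0,"ty": 0,"tz": 0,"rx": 0,"ry": 0,"rz": 0},
    {"tx": 0,"ty": 0,"tz": 0,"rx": 0,"ry": 0,"rz": 0}
  ]
}}

```text
time: 19.6
tool_pos: [440.3, 73.5, 76.0]
tcp_rot: [3.141, 0.001, 2.784]
contact_force: [-0.4, -0.3, 0.2]
grip_width: 91.8
finger_force: 0.0
```

Emit:
{"api": "carry_out", "payload": {
  "plan": [
    {"tx": 0,"ty": 0,"tz": 0,"rx": 0,"ry": 0,"rz": 0},
    {"tx": 0,"ty": 0,"tz": 0,"rx": 0,"ry": 0,"rz": 0},
    {"tx": 0,"ty": 0,"tz": 0,"rx": 0,"ry": 0,"rz": 0},
    {"tx": 0,"ty": 0,"tz": 0,"rx": 0,"ry": 0,"rz": 0},
    {"tx": 0,"ty": 0,"tz": 0,"rx": 0,"ry": 0,"rz": 0},
    {"tx": 0,"ty": 0,"tz": 0,"rx": 0,"ry": 0,"rz": 0},
    {"tx": 0,"ty": 0,"tz": 0,"rx": 0,"ry": 0,"rz": 0},
    {"tx": 0,"ty": 0,"tz": 0,"rx": 0,"ry": 0,"rz": 0},
    {"tx": 0,"ty": 0,"tz": 0,"rx": 0,"ry": 0,"rz": 0},
    {"tx": 0,"ty": 0,"tz": 0,"rx": 0,"ry": 0,"rz": 0},
    {"tx": 0,"ty": 0,"tz": 0,"rx": 0,"ry": 0,"rz": 0}
  ],
  "gripper": 1
}}

```text
time: 20.7
tool_pos: [440.2, 73.3, 75.7]
tcp_rot: [-3.142, -0.0, 2.784]
contact_force: [0.0, -0.7, 0.1]
grip_width: 32.9
finger_force: 30.0
```

Emit:
{"api": "carry_out", "payload": {
  "plan": [
    {"tx": 0,"ty": 0,"tz": 5,"rx": 0,"ry": 0,"rz": 0},
    {"tx": 0,"ty": 0,"tz": 15,"rx": 0,"ry": 0,"rz": 0},
    {"tx": 0,"ty": 0,"tz": 20,"rx": 0,"ry": 0,"rz": 0},
    {"tx": 0,"ty": 0,"tz": 25,"rx": 0,"ry": 0,"rz": 0},
    {"tx": 0,"ty": 0,"tz": 25,"rx": 0,"ry": 0,"rz": 0},
    {"tx": 0,"ty": 0,"tz": 10,"rx": 0,"ry": 0,"rz": 0},
    {"tx": 0,"ty": 0,"tz": 0,"rx": 0,"ry": 0,"rz": 0},
    {"tx": 0,"ty": 0,"tz": 0,"rx": 0,"ry": 0,"rz": 0}
  ]
}}

```text
time: 21.5
tool_pos: [439.6, 73.4, 174.9]
tcp_rot: [-3.141, -0.001, 2.784]
contact_force: [-0.9, 0.2, -3.3]
grip_width: 32.5
finger_force: 30.0
```

Emit:
{"api": "carry_out", "payload": {
  "plan": [
    {"tx": 12,"ty": 1,"tz": 0,"rx": 0,"ry": 0,"rz": 0},
    {"tx": 25,"ty": 1,"tz": 0,"rx": 0,"ry": 0,"rz": 0},
    {"tx": 32,"ty": 1,"tz": 0,"rx": 0,"ry": 0,"rz": 0},
    {"tx": 36,"ty": 1,"tz": 0,"rx": 0,"ry": 0,"rz": 0},
    {"tx": 36,"ty": 1,"tz": 0,"rx": 0,"ry": 0,"rz": 0},
    {"tx": 32,"ty": 1,"tz": 0,"rx": 0,"ry": 0,"rz": 0},
    {"tx": 22,"ty": 1,"tz": 0,"rx": 0,"ry": 0,"rz": 0},
    {"tx": 15,"ty": 1.5,"tz": 0,"rx": 0,"ry": 0,"rz": 0},
    {"tx": 0,"ty": 0,"tz": 0,"rx": 0,"ry": 0,"rz": 0},
    {"tx": 0,"ty": 0,"tz": 0,"rx": 0,"ry": 0,"rz": 0}
  ]
}}

```text
time: 22.5
tool_pos: [649.8, 81.9, 173.8]
tcp_rot: [-3.141, -0.003, 2.784]
contact_force: [-0.0, 0.3, -2.7]
grip_width: 32.7
finger_force: 30.0
```

Emit:
{"api": "carry_out", "payload": {
  "plan": [
    {"tx": 0,"ty": 0,"tz": -10,"rx": 0,"ry": 0,"rz": 0},
    {"tx": 0,"ty": 0,"tz": -20,"rx": 0,"ry": 0,"rz": 0},
    {"tx": 0,"ty": 0,"tz": -20,"rx": 0,"ry": 0,"rz": 0},
    {"tx": 0,"ty": 0,"tz": -12,"rx": 0,"ry": 0,"rz": 0},
    {"tx": 0,"ty": 0,"tz": -5,"rx": 0,"ry": 0,"rz": 0},
    {"tx": 0,"ty": 0,"tz": 0,"rx": 0,"ry": 0,"rz": 0},
    {"tx": 0,"ty": 0,"tz": 0,"rx": 0,"ry": 0,"rz": 0},
    {"tx": 0,"ty": 0,"tz": 0,"rx": 0,"ry": 0,"rz": 0}
  ]
}}

```text
time: 23.3
tool_pos: [650.8, 81.9, 109.9]
tcp_rot: [3.141, 0.002, 2.784]
contact_force: [-0.0, 0.1, -2.3]
grip_width: 32.7
finger_force: 30.0
```

```bash
python3 pad.py 650 82 240
```

```text
56 pad [650.37  81.87] cost 19.93397179856365 TCP [650.83  81.91 109.86] pad-TCP [-0.46 -0.04]
```

Emit:
{"api": "carry_out", "payload": {
  "plan": [
    {"tx": -0.5,"ty": 0,"tz": -5,"rx": 0,"ry": 0,"rz": 0},
    {"tx": 0,"ty": 0,"tz": -4,"rx": 0,"ry": 0,"rz": 0},
    {"tx": 0,"ty": 0,"tz": -2,"rx": 0,"ry": 0,"rz": 0},
    {"tx": 0,"ty": 0,"tz": -1,"rx": 0,"ry": 0,"rz": 0},
    {"tx": 0,"ty": 0,"tz": -1,"rx": 0,"ry": 0,"rz": 0},
    {"tx": 0,"ty": 0,"tz": 0,"rx": 0,"ry": 0,"rz": 0},
    {"tx": 0,"ty": 0,"tz": 0,"rx": 0,"ry": 0,"rz": 0},
    {"tx": 0,"ty": 0,"tz": 0,"rx": 0,"ry": 0,"rz": 0}
  ]
}}

```text
time: 24.15
tool_pos: [649.8, 81.7, 96.8]
tcp_rot: [3.141, 0.001, 2.784]
contact_force: [-3.5, -0.9, 6.0]
grip_width: 32.8
finger_force: 30.0
```

Emit:
{"api": "carry_out", "payload": {
  "plan": [
    {"tx": 0,"ty": 0,"tz": 0,"rx": 0,"ry": 0,"rz": 0},
    {"tx": 0,"ty": 0,"tz": 0,"rx": 0,"ry": 0,"rz": 0},
    {"tx": 0,"ty": 0,"tz": 0,"rx": 0,"ry": 0,"rz": 0},
    {"tx": 0,"ty": 0,"tz": 0,"rx": 0,"ry": 0,"rz": 0},
    {"tx": 0,"ty": 0,"tz": 0,"rx": 0,"ry": 0,"rz": 0},
    {"tx": 0,"ty": 0,"tz": 0,"rx": 0,"ry": 0,"rz": 0},
    {"tx": 0,"ty": 0,"tz": 15,"rx": 0,"ry": 0,"rz": 0},
    {"tx": 0,"ty": 0,"tz": 30,"rx": 0,"ry": 0,"rz": 0},
    {"tx": 0,"ty": 0,"tz": 30,"rx": 0,"ry": 0,"rz": 0},
    {"tx": 0,"ty": 0,"tz": 15,"rx": 0,"ry": 0,"rz": 0},
    {"tx": 0,"ty": 0,"tz": 0,"rx": 0,"ry": 0,"rz": 0},
    {"tx": 0,"ty": 0,"tz": 0,"rx": 0,"ry": 0,"rz": 0}
  ],
  "gripper": 0
}}

```text
time: 25.35
tool_pos: [649.5, 81.9, 185.1]
tcp_rot: [-3.141, -0.0, 2.784]
contact_force: [-0.9, -0.0, -0.9]
grip_width: 91.7
finger_force: 0.0
```

```bash
python3 pad.py 650 82 300; cp pics/pad.png pics/done3.png
```

```text
47 pad [650.42  81.55] cost 14.416697126905426 TCP [649.47  81.88 185.13] pad-TCP [ 0.95 -0.33]
```

Emit:
{"api": "carry_out", "payload": {
  "plan": [
    {"tx": -10.5,"ty": -11.4,"tz": 0,"rx": 0,"ry": 0,"rz": 0},
    {"tx": -20,"ty": -21,"tz": 0,"rx": 0,"ry": 0,"rz": 0},
    {"tx": -26,"ty": -28,"tz": 0,"rx": 0,"ry": 0,"rz": 0},
    {"tx": -28,"ty": -30,"tz": 0,"rx": 0,"ry": 0,"rz": 0},
    {"tx": -28,"ty": -30,"tz": 0,"rx": 0,"ry": 0,"rz": 0},
    {"tx": -26,"ty": -27,"tz": 0,"rx": 0,"ry": 0,"rz": 0},
    {"tx": -18,"ty": -19,"tz": 0,"rx": 0,"ry": 0,"rz": 0},
    {"tx": -10,"ty": -10,"tz": 0,"rx": 0,"ry": 0,"rz": 0},
    {"tx": 0,"ty": 0,"tz": 0,"rx": 0,"ry": 0,"rz": 0},
    {"tx": 0,"ty": 0,"tz": 0,"rx": 0,"ry": 0,"rz": 0},
    {"tx": 0,"ty": 0,"tz": 0,"rx": 0,"ry": 0,"rz": 0}
  ]
}}

```text
time: 26.5
tool_pos: [484.0, -93.8, 185.5]
tcp_rot: [3.141, -0.0, 2.785]
contact_force: [0.6, 0.2, 0.4]
grip_width: 92.0
finger_force: 0.0
```

Emit:
{"api": "carry_out", "payload": {
  "plan": [
    {"tx": 0,"ty": 0,"tz": -15,"rx": 0,"ry": 0,"rz": 0},
    {"tx": 0,"ty": 0,"tz": -25,"rx": 0,"ry": 0,"rz": 0},
    {"tx": 0,"ty": 0,"tz": -25,"rx": 0,"ry": 0,"rz": 0},
    {"tx": 0,"ty": 0,"tz": -20,"rx": 0,"ry": 0,"rz": 0},
    {"tx": 0,"ty": 0,"tz": -11,"rx": 0,"ry": 0,"rz": 0},
    {"tx": 0,"ty": 0,"tz": 0,"rx": 0,"ry": 0,"rz": 0},
    {"tx": 0,"ty": 0,"tz": 0,"rx": 0,"ry": 0,"rz": 0},
    {"tx": 0,"ty": 0,"tz": 0,"rx": 0,"ry": 0,"rz": 0}
  ]
}}

```text
time: 27.3
tool_pos: [484.1, -94.6, 90.7]
tcp_rot: [3.141, 0.002, 2.784]
contact_force: [0.0, 0.3, 0.0]
grip_width: 91.8
finger_force: 0.0
```

```bash
python3 snap.py t1 18 69
```

```text
[484.11 -94.62  90.73] axis px at base top 317.08675126581034 248.51313731669168
```

View pics/t1.png

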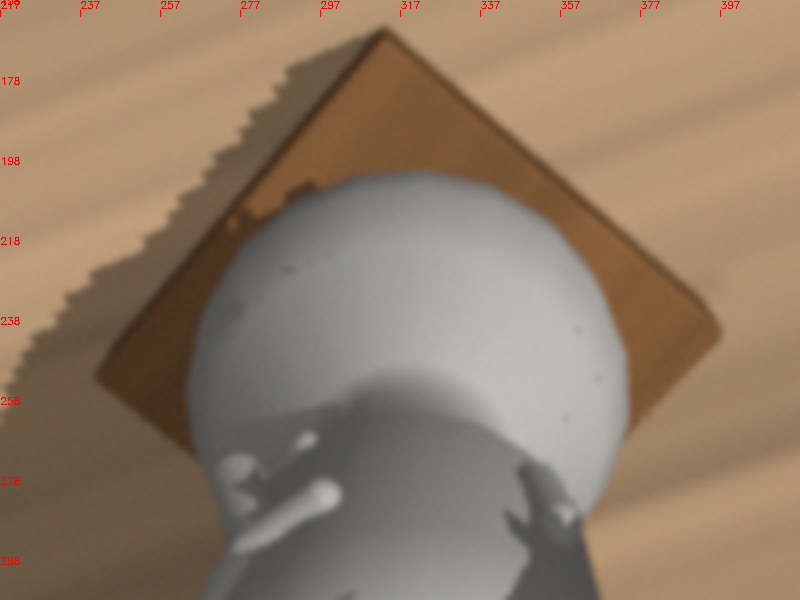

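The white bust's base corners are (241,252) and (398,241), so its centre is about (319.4,246.6) against the axis at (317.1,248.5). I'll shift by (-0.7,+1.8) mm, then grip.

Emit:
{"api": "carry_out", "payload": {
  "plan": [
    {"tx": -0.7,"ty": 1.8,"tz": -0.5,"rx": 0,"ry": 0,"rz": 0},
    {"tx": 0,"ty": 0,"tz": 0,"rx": 0,"ry": 0,"rz": 0},
    {"tx": 0,"ty": 0,"tz": 0,"rx": 0,"ry": 0,"rz": 0}
  ]
}}

```text
time: 27.65
tool_pos: [482.6, -92.7, 89.5]
tcp_rot: [3.141, 0.001, 2.784]
contact_force: [-0.5, 0.4, 0.3]
grip_width: 92.0
finger_force: 0.0
```

Emit:
{"api": "carry_out", "payload": {
  "plan": [
    {"tx": 0,"ty": 0,"tz": 0,"rx": 0,"ry": 0,"rz": 0},
    {"tx": 0,"ty": 0,"tz": 0,"rx": 0,"ry": 0,"rz": 0},
    {"tx": 0,"ty": 0,"tz": 0,"rx": 0,"ry": 0,"rz": 0},
    {"tx": 0,"ty": 0,"tz": 0,"rx": 0,"ry": 0,"rz": 0},
    {"tx": 0,"ty": 0,"tz": 0,"rx": 0,"ry": 0,"rz": 0},
    {"tx": 0,"ty": 0,"tz": 0,"rx": 0,"ry": 0,"rz": 0},
    {"tx": 0,"ty": 0,"tz": 0,"rx": 0,"ry": 0,"rz": 0},
    {"tx": 0,"ty": 0,"tz": 0,"rx": 0,"ry": 0,"rz": 0},
    {"tx": 0,"ty": 0,"tz": 0,"rx": 0,"ry": 0,"rz": 0},
    {"tx": 0,"ty": 0,"tz": 0,"rx": 0,"ry": 0,"rz": 0}
  ],
  "gripper": 1
}}

```text
time: 28.65
tool_pos: [482.5, -92.8, 89.2]
tcp_rot: [3.142, 0.0, 2.784]
contact_force: [0.0, -1.2, 0.3]
grip_width: 38.3
finger_force: 30.0
```

Emit:
{"api": "carry_out", "payload": {
  "plan": [
    {"tx": 0,"ty": 0,"tz": 5,"rx": 0,"ry": 0,"rz": 0},
    {"tx": 0,"ty": 0,"tz": 15,"rx": 0,"ry": 0,"rz": 0},
    {"tx": 0,"ty": 0,"tz": 20,"rx": 0,"ry": 0,"rz": 0},
    {"tx": 0,"ty": 0,"tz": 25,"rx": 0,"ry": 0,"rz": 0},
    {"tx": 0,"ty": 0,"tz": 25,"rx": 0,"ry": 0,"rz": 0},
    {"tx": 0,"ty": 0,"tz": 10,"rx": 0,"ry": 0,"rz": 0},
    {"tx": 0,"ty": 0,"tz": 0,"rx": 0,"ry": 0,"rz": 0},
    {"tx": 0,"ty": 0,"tz": 0,"rx": 0,"ry": 0,"rz": 0}
  ]
}}

```text
time: 29.45
tool_pos: [481.9, -92.4, 188.2]
tcp_rot: [3.141, -0.002, 2.784]
contact_force: [-0.9, 1.0, -3.3]
grip_width: 37.9
finger_force: 30.0
```

Emit:
{"api": "carry_out", "payload": {
  "plan": [
    {"tx": 0,"ty": 20,"tz": 0,"rx": 0,"ry": 0,"rz": 0},
    {"tx": 0,"ty": 35,"tz": 0,"rx": 0,"ry": 0,"rz": 0},
    {"tx": 0,"ty": 45,"tz": 0,"rx": 0,"ry": 0,"rz": 0},
    {"tx": 0,"ty": 45,"tz": 0,"rx": 0,"ry": 0,"rz": 0},
    {"tx": 0,"ty": 45,"tz": 0,"rx": 0,"ry": 0,"rz": 0},
    {"tx": 0,"ty": 40,"tz": 0,"rx": 0,"ry": 0,"rz": 0},
    {"tx": 0,"ty": 25,"tz": 0,"rx": 0,"ry": 0,"rz": 0},
    {"tx": 0,"ty": 18.4,"tz": 0,"rx": 0,"ry": 0,"rz": 0},
    {"tx": 0,"ty": 0,"tz": 0,"rx": 0,"ry": 0,"rz": 0}
  ]
}}

```text
time: 30.35
tool_pos: [481.4, 182.7, 187.4]
tcp_rot: [-3.141, -0.003, 2.787]
contact_force: [0.1, -0.6, -4.5]
grip_width: 37.6
finger_force: 30.0
```

Emit:
{"api": "carry_out", "payload": {
  "plan": [
    {"tx": 15,"ty": 0,"tz": 0,"rx": 0,"ry": 0,"rz": 0},
    {"tx": 28,"ty": 0,"tz": 0,"rx": 0,"ry": 0,"rz": 0},
    {"tx": 35,"ty": 0,"tz": 0,"rx": 0,"ry": 0,"rz": 0},
    {"tx": 35,"ty": 0,"tz": 0,"rx": 0,"ry": 0,"rz": 0},
    {"tx": 30,"ty": 0,"tz": 0,"rx": 0,"ry": 0,"rz": 0},
    {"tx": 20,"ty": 0,"tz": 0,"rx": 0,"ry": 0,"rz": 0},
    {"tx": 10,"ty": 0,"tz": 0,"rx": 0,"ry": 0,"rz": 0},
    {"tx": 5.6,"ty": 0,"tz": 0,"rx": 0,"ry": 0,"rz": 0},
    {"tx": 0,"ty": 0,"tz": 0,"rx": 0,"ry": 0,"rz": 0},
    {"tx": 0,"ty": 0,"tz": 0,"rx": 0,"ry": 0,"rz": 0}
  ]
}}

```text
time: 31.35
tool_pos: [660.5, 180.3, 188.5]
tcp_rot: [-3.141, -0.001, 2.784]
contact_force: [-0.5, 0.4, -3.8]
grip_width: 38.2
finger_force: 30.0
```

Emit:
{"api": "carry_out", "payload": {
  "plan": [
    {"tx": 0,"ty": 0,"tz": -10,"rx": 0,"ry": 0,"rz": 0},
    {"tx": 0,"ty": 0,"tz": -20,"rx": 0,"ry": 0,"rz": 0},
    {"tx": 0,"ty": 0,"tz": -20,"rx": 0,"ry": 0,"rz": 0},
    {"tx": 0,"ty": 0,"tz": -10,"rx": 0,"ry": 0,"rz": 0},
    {"tx": 0,"ty": 0,"tz": -5,"rx": 0,"ry": 0,"rz": 0},
    {"tx": 0,"ty": 0,"tz": 0,"rx": 0,"ry": 0,"rz": 0},
    {"tx": 0,"ty": 0,"tz": 0,"rx": 0,"ry": 0,"rz": 0},
    {"tx": 0,"ty": 0,"tz": 0,"rx": 0,"ry": 0,"rz": 0}
  ]
}}

```text
time: 32.15
tool_pos: [661.7, 180.8, 125.4]
tcp_rot: [3.141, 0.002, 2.784]
contact_force: [0.2, -0.2, -3.6]
grip_width: 38.1
finger_force: 30.0
```

```bash
python3 pad.py 660.5 181 225
```

```text
30 pad [659.64 180.53] cost 9.81396286988979 TCP [661.71 180.78 125.4 ] pad-TCP [-2.07 -0.24]
```

Emit:
{"api": "carry_out", "payload": {
  "plan": [
    {"tx": -1.3,"ty": 0,"tz": -6,"rx": 0,"ry": 0,"rz": 0},
    {"tx": 0,"ty": 0,"tz": -5,"rx": 0,"ry": 0,"rz": 0},
    {"tx": 0,"ty": 0,"tz": -2,"rx": 0,"ry": 0,"rz": 0},
    {"tx": 0,"ty": 0,"tz": -1,"rx": 0,"ry": 0,"rz": 0},
    {"tx": 0,"ty": 0,"tz": -1.2,"rx": 0,"ry": 0,"rz": 0},
    {"tx": 0,"ty": 0,"tz": 0,"rx": 0,"ry": 0,"rz": 0},
    {"tx": 0,"ty": 0,"tz": 0,"rx": 0,"ry": 0,"rz": 0},
    {"tx": 0,"ty": 0,"tz": 0,"rx": 0,"ry": 0,"rz": 0}
  ]
}}

```text
time: 33.0
tool_pos: [660.3, 180.5, 110.2]
tcp_rot: [3.141, 0.002, 2.784]
contact_force: [-2.5, -3.0, 6.2]
grip_width: 38.0
finger_force: 30.0
```

Emit:
{"api": "carry_out", "payload": {
  "plan": [
    {"tx": 0,"ty": 0,"tz": 0,"rx": 0,"ry": 0,"rz": 0},
    {"tx": 0,"ty": 0,"tz": 0,"rx": 0,"ry": 0,"rz": 0},
    {"tx": 0,"ty": 0,"tz": 0,"rx": 0,"ry": 0,"rz": 0},
    {"tx": 0,"ty": 0,"tz": 0,"rx": 0,"ry": 0,"rz": 0},
    {"tx": 0,"ty": 0,"tz": 0,"rx": 0,"ry": 0,"rz": 0},
    {"tx": 0,"ty": 0,"tz": 0,"rx": 0,"ry": 0,"rz": 0},
    {"tx": 0,"ty": 0,"tz": 15,"rx": 0,"ry": 0,"rz": 0},
    {"tx": 0,"ty": 0,"tz": 30,"rx": 0,"ry": 0,"rz": 0},
    {"tx": 0,"ty": 0,"tz": 30,"rx": 0,"ry": 0,"rz": 0},
    {"tx": 0,"ty": 0,"tz": 15,"rx": 0,"ry": 0,"rz": 0},
    {"tx": 0,"ty": 0,"tz": 0,"rx": 0,"ry": 0,"rz": 0},
    {"tx": 0,"ty": 0,"tz": 0,"rx": 0,"ry": 0,"rz": 0}
  ],
  "gripper": 0
}}

```text
time: 34.2
tool_pos: [659.6, 180.7, 198.4]
tcp_rot: [-3.141, -0.001, 2.784]
contact_force: [-0.3, 0.2, -0.6]
grip_width: 91.9
finger_force: 0.0
```

```bash
python3 pad.py 660 181 300; cp pics/pad.png pics/done4.png
python3 - <<'E'
from h import *
m=bot.camera_model("wrist")
for p in ((660,180.7,21),(660,180.7,39)): print(proj("wrist",p,m))
E
```

```text
27 pad [659.91 180.86] cost 13.50320071898306 TCP [659.57 180.66 198.38] pad-TCP [0.34 0.2 ]
[318.04451799 211.64993095]
[318.02039182 216.61587539]
```

Emit:
{"api": "carry_out", "payload": {
  "plan": [
    {"tx": -15,"ty": 0,"tz": 10,"rx": 0,"ry": 0,"rz": 0},
    {"tx": -30,"ty": 0,"tz": 10,"rx": 0,"ry": 0,"rz": 0},
    {"tx": -40,"ty": 0,"tz": 10,"rx": 0,"ry": 0,"rz": 0},
    {"tx": -40,"ty": 0,"tz": 10,"rx": 0,"ry": 0,"rz": 0},
    {"tx": -40,"ty": 0,"tz": 0,"rx": 0,"ry": 0,"rz": 0},
    {"tx": -40,"ty": 0,"tz": 0,"rx": 0,"ry": 0,"rz": 0},
    {"tx": -25,"ty": 0,"tz": 0,"rx": 0,"ry": 0,"rz": 0},
    {"tx": -10,"ty": 0,"tz": 0,"rx": 0,"ry": 0,"rz": 0},
    {"tx": 0,"ty": 0,"tz": 0,"rx": 0,"ry": 0,"rz": 0},
    {"tx": 0,"ty": 0,"tz": 0,"rx": 0,"ry": 0,"rz": 0}
  ]
}}

```text
time: 35.25
tool_pos: [420.8, 180.7, 238.7]
tcp_rot: [3.142, 0.0, 2.784]
contact_force: [-0.1, 0.3, -0.7]
grip_width: 92.0
finger_force: 0.0
```

Run:
```python
from h import *
t=bot.capture("top")[:,:,::-1]; s=bot.capture("scene")[:,:,::-1]
cv2.imwrite("pics/t9.png",t);cv2.imwrite("pics/s9.png",s)
def c(im,x,y,w,h,W,H): return cv2.resize(np.ascontiguousarray(im[y:y+h,x:x+w]),(W,H),interpolation=cv2.INTER_CUBIC)
d=[c(cv2.imread(f"pics/done{i}.png"),200,120,240,200,266,222) for i in(2,3,4)]
bot_=np.hstack([c(t,100,160,380,100,798,210)])
mid=c(s,150,150,420,200,350,167); 
im=np.vstack([np.hstack(d),bot_,np.hstack([mid,np.zeros((167,448,3),np.uint8)])]); cv2.imwrite("pics/final.png",im); print(im.shape,bot.get_obs()["time"])
```

```text
(599, 798, 3) 35.35
```

View pics/final.png

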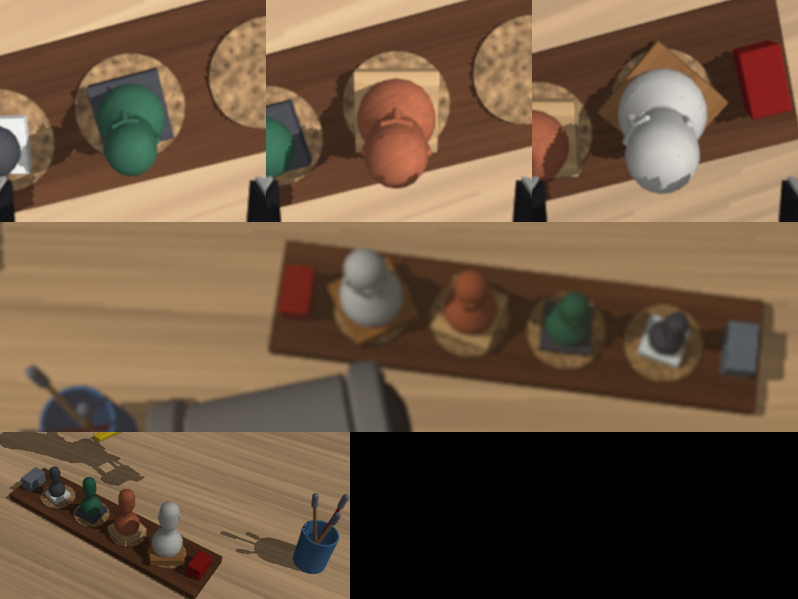

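All four busts stand upright and centred, descending in height from the red block (white, terracotta, green, dark). The pot is standing and the gripper is clear, so I'm handing in.

```bash
python3 -c "
from plant import bot
print(bot.close_job())"
```

```text
the job is handed in; nothing more can be done
None
```

The job is handed in at about 35 s: all four busts stand upright, one centred on each cork pad to within about 1–2 mm, tallest beside the red block and shortest at the grey end, with the brush pot untouched; the hand-in gave no verdict.

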